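# Carry a sample row over to the flush-test manifold in order

## Task

Move the four filter cartridges from the plywood sample rack into the four cups of the aluminium flush-test manifold without losing their order, since their place in the row is the only record of which is which: the cartridge next to the white batch card goes into the cup next to the pressure gauge, the second into the second cup from the gauge, and so on to the last one at the blank-plug end. Stand each cartridge upright, the same way up as now and fully down in its cup, and leave all four released and at rest.

Things in the scene. Friction and masses are not known exactly. Their poses are not given: they have to be found in the camera images.
- rack: Plywood sample rack, 78 x 316 mm, top 24 mm above the table, fixed, left or right of the manifold. Origin: middle of the underside. Four 46 mm holes along its y axis at 96, 32, -32, -96 mm; the cartridges stand in them on a board 8 mm above the table. At its +y end a blank white batch card on a sloping holder (34 mm wide, top about 70 mm above the table) marks the head of the row.
- sample_1_centre (a point): Cream filter cartridge with black O-ring, first in the row, next to the batch card at the start. All four look alike: round body 41 mm thick (45 over the O-ring), 72 mm high, about 45 g. Point: on its axis, half-way up, 36 mm above its foot; z up. It stands 56 mm proud of the rack; neighbours are 64 mm apart, so fingers best close across the row.
- sample_2_centre (a point): Cream filter cartridge with black O-ring, second from the batch card at the start. All four look alike: round body 41 mm thick (45 over the O-ring), 72 mm high, about 45 g. Point: on its axis, half-way up, 36 mm above its foot; z up. It stands 56 mm proud of the rack; neighbours are 64 mm apart, so fingers best close across the row.
- sample_3_centre (a point): Cream filter cartridge with black O-ring, third from the batch card at the start. All four look alike: round body 41 mm thick (45 over the O-ring), 72 mm high, about 45 g. Point: on its axis, half-way up, 36 mm above its foot; z up. It stands 56 mm proud of the rack; neighbours are 64 mm apart, so fingers best close across the row.
- sample_4_centre (a point): Cream filter cartridge with black O-ring, last in the row, farthest from the batch card at the start. All four look alike: round body 41 mm thick (45 over the O-ring), 72 mm high, about 45 g. Point: on its axis, half-way up, 36 mm above its foot; z up. It stands 56 mm proud of the rack; neighbours are 64 mm apart, so fingers best close across the row.
- cup_1_floor (a point): Steel test cup 1 of 4, 64 mm apart in a row on the aluminium manifold bar (60 x 336 mm, fixed). Tapered bore, 48 mm at the floor (black gasket), 57 mm at the rim, which is 18 mm above the cup's floor and 44 mm above the table. Point: middle of the cup's floor, 26 mm above the table; z up, y along the row. Cup 1 is at the +y end of the bar; the gauge may be at either end.
- cup_2_floor (a point): Steel test cup 2 of 4, 64 mm apart in a row on the aluminium manifold bar (60 x 336 mm, fixed). Tapered bore, 48 mm at the floor (black gasket), 57 mm at the rim, which is 18 mm above the cup's floor and 44 mm above the table. Point: middle of the cup's floor, 26 mm above the table; z up, y along the row. Cup 1 is at the +y end of the bar; the gauge may be at either end.
- cup_3_floor (a point): Steel test cup 3 of 4, 64 mm apart in a row on the aluminium manifold bar (60 x 336 mm, fixed). Tapered bore, 48 mm at the floor (black gasket), 57 mm at the rim, which is 18 mm above the cup's floor and 44 mm above the table. Point: middle of the cup's floor, 26 mm above the table; z up, y along the row. Cup 1 is at the +y end of the bar; the gauge may be at either end.
- cup_4_floor (a point): Steel test cup 4 of 4, 64 mm apart in a row on the aluminium manifold bar (60 x 336 mm, fixed). Tapered bore, 48 mm at the floor (black gasket), 57 mm at the rim, which is 18 mm above the cup's floor and 44 mm above the table. Point: middle of the cup's floor, 26 mm above the table; z up, y along the row. Cup 1 is at the +y end of the bar; the gauge may be at either end.
- gauge: Pressure gauge: round white dial in a 41 mm black case, facing up and towards the robot, on a brass stem at one end of the manifold, 52 mm beyond the end cup; its top is about 80 mm above the table. The other end has only a low brass blank plug. Origin: foot of the stem on the bar, 22 mm above the table. Fixed.
Mind the look-alikes: they are no part of the job. What is shaped like the part that bears sample_3_centre but pink is not meant. Leave any orange look-alike of the part that bears sample_2_centre alone.

How it is judged:
At the end, for the whole second after the job is handed in: Counted from the batch card, cartridge 1, 2, 3 and 4 stand in the 1st, 2nd, 3rd and 4th cup counted from the pressure gauge: each centre within 10 mm of its cup's axis and 30 to 40 mm above the cup's floor (36 mm when fully down), upright within 0.12 rad, released and at rest (((horizontal distance between gauge and cup_1_floor below 0.09 m and horizontal distance between sample_1_centre and cup_1_floor below 0.01 m and z of sample_1_centre in the frame of cup_1_floor between 0.03 and 0.04 m and horizontal distance between sample_2_centre and cup_2_floor below 0.01 m and z of sample_2_centre in the frame of cup_2_floor between 0.03 and 0.04 m and horizontal distance between sample_3_centre and cup_3_floor below 0.01 m and z of sample_3_centre in the frame of cup_3_floor between 0.03 and 0.04 m and horizontal distance between sample_4_centre and cup_4_floor below 0.01 m and z of sample_4_centre in the frame of cup_4_floor between 0.03 and 0.04 m) or (horizontal distance between gauge and cup_4_floor below 0.09 m and horizontal distance between sample_1_centre and cup_4_floor below 0.01 m and z of sample_1_centre in the frame of cup_4_floor between 0.03 and 0.04 m and horizontal distance between sample_2_centre and cup_3_floor below 0.01 m and z of sample_2_centre in the frame of cup_3_floor between 0.03 and 0.04 m and horizontal distance between sample_3_centre and cup_2_floor below 0.01 m and z of sample_3_centre in the frame of cup_2_floor between 0.03 and 0.04 m and horizontal distance between sample_4_centre and cup_1_floor below 0.01 m and z of sample_4_centre in the frame of cup_1_floor between 0.03 and 0.04 m)) and angle between each of sample_1_centre, sample_2_centre, sample_3_centre, sample_4_centre's own z axis and vertical below 0.12 rad and linear speed of each of sample_1, sample_2, sample_3, sample_4 below 0.02 m/s); the robot touches nothing.
It also fails if it takes over 122 s, if anything falls off the work surface, if the arm or the gripper's body presses on something with over 40 N, if the wrist force passes 120 N, or if a joint passes its speed limit or range.

## Robot

A 6-joint arm with a two-finger parallel gripper is mounted at the origin on the work surface; the furniture and walls round the work are solid. World frame = base frame: x ahead of the robot, y to its left, z up, the work surface at z = 0. Lengths are in m, angles in rad, forces in N, time in s.
With the tool pointing down it reaches from about 0.3 to 0.875 m from the base axis. Payload 6.4 kg.
Tool frame: the origin (TCP) lies at the very end of the fingers, on their centre line; the grasp point (between the pads) lies ctrl.grip_point_offset behind it (ctrl.grip_point_offset is the distance from the TCP to the grasp point, in m); z points along the fingers, x is the direction in which the jaws open and shut, and the axes are right-handed (so a half turn about z gives the same grasp; the last joint's range is limited). The gripper opens to 85 mm and grips with 20 to 120 N. Pads are 22 mm wide; open, the fingers measure 114 mm over their backs; the gripper's body (76 mm by 85 mm) begins 54 mm behind the grasp point. The pads swing forward as they close: fully open they stand 13 mm farther back than shut.
Start: joints at [1.091, 0.181, 1.607, -0, 1.354, -0.206], TCP at [0.155, 0.554, 0.231] pointing down, gripper open.
Joint ranges: [-2.99, 2.99], [-0.89, 2.07], [0.3, 2.58], [-1.14, 4.28], [0, 2.63], [-3.12, 3.12]. Speed limits (rad/s): [2.57, 2.57, 3.01, 3.14, 3.14, 3.14].

## Interface

Orientations are given as a unit quaternion [w, x, y, z].
In Python, from bench import get_obs, viewer, workorder, ctrl gives the robot as it stands. The module is installed in compiled form; this text tells all that it offers.
- The arm moves only by the tool move_arm, never from a script. Its argument "increments" is a list of rows, each an object of numbers: "tx", "ty", "tz": the shift along the tool's x, y, z in m; "turn": the turn about the tool's z in degrees. A call has 1 to 20 rows; each row is the pose to reach, as a shift and turn from the pose commanded when the call began, along the tool's axes at that moment; what a row does not reach only later rows make up. A row lasts 1/12 s, in which the tool goes at most 41.7 mm and 7.16 degrees, less where a joint would pass 70% of its speed; a pose out of reach is approached as far as the arm can. A call with a gripper value outside its range is refused whole. "gripper" is the opening, from 0 (shut) to 1 (fully open), set as the call begins (left out, the last holds). The fingers move at their own pace and stop on an object; the grip force is fixed at half the most. Time passes only in rows, so rows that repeat a pose let the fingers close. It gives the time, the measured TCP pose, the force and the opening at its end, in the units of the state.
- get_obs(): the state, without advancing time (a new reading comes with each control period).
- viewer.camera(name): name is "scene" or "top" or "wrist"; returns (picture, depth): 400x640x3 uint8, red, green, blue; 400x640 float32, m along the optical axis (not along the pixel's ray), 0 where there is no reading.
- viewer.get_calibration(name): a dict with "intrinsics" (3x3 intrinsics, pixels), "origin" and "attitude" of the camera in the world. Camera axes: x right, y up, looking along -z (the intrinsics and any distortion apply to the point x, -y, -z); pixel columns grow to the right and rows downward; lengths in m; the calibration is good to about 2 mm. A picture is of the moment at which its call begins: read the wrist's pose just before it. get_calibration takes no time and is no camera call; for the wrist camera it gives the pose at the moment of the call.
- workorder.hand_in(): hands the job in, once; it reports no verdict.
The state is a dict: "time_s": time; "q": joint angles; "dq": joint speeds; "joint_efforts": joint torques, N m; "eef_pos": TCP position; "eef_rot": TCP orientation; "wrist_force": force on the tool from outside, world axes, zero at the start; "torque": the same for the moment, N m; "opening": opening from 0.0 (shut) to 1.0 (fully open).
Only numpy, scipy, OpenCV 4.12 (cv2) and the standard library are available. Lean on these libraries where they do the work, as an engineer would, in place of code of your own. Each camera call takes 0.05 s, during which the arm holds its last target.

## Working session

There is one attempt and no reset: what is moved stays moved. The work goes in short steps, Python scripts to look and compute and a tool call to move; the robot and the scene stay as the last step left them, time stands still between calls to the robot, and variables do not carry over. Pictures are saved under pics/ and viewed, and the job is handed in when it is done.

Besides the shell and the picture viewer there is one more tool, called after "Call:" as a command line: name --argument value ..., lists and objects as JSON in quotes. move_arm: Moves the arm, as the interface text tells. Its arguments: {"type":"object","properties":{"increments":{"type":"array"},"gripper":{"type":"number"}},"required":["increments"]}

```bash
mkdir -p pics
cat > h.py <<'E'
import numpy as np, cv2
from scipy.spatial.transform import Rotation as R
from bench import get_obs, viewer, workorder, ctrl
def cam(name):
    c=viewer.get_calibration(name); p,d=viewer.camera(name)
    return c,p,d
def Rm(a):
    a=np.array(a,float)
    return a if a.shape==(3,3) else R.from_quat([a[1],a[2],a[3],a[0]]).as_matrix()
def cloud(c,d):
    K=np.array(c['intrinsics']); v,u=np.mgrid[0:d.shape[0],0:d.shape[1]]
    P=np.stack([(u-K[0,2])/K[0,0]*d,-(v-K[1,2])/K[1,1]*d,-d],-1)
    return P@Rm(c['attitude']).T+np.array(c['origin'])
E
python3 - <<'E'
from h import *
o=get_obs();print(o,ctrl.grip_point_offset)
for n in ['scene','top','wrist']:
    c,p,d=cam(n);print(n,c);cv2.imwrite(f'pics/{n}0.png',p[...,::-1]);np.savez(f'{n}0.npz',P=cloud(c,d),d=d,p=p)
E
```

```text
{'time_s': 0.0, 'q': array([ 1.09069198e+00,  1.81571019e-01,  1.60801767e+00,  9.41231787e-06,
        1.35377744e+00, -2.06283889e-01]), 'dq': array([-0.00087511, -0.00090144,  0.00065435, -0.00086578, -0.00138753,
       -0.00110251]), 'joint_efforts': array([ 2.21932605e-04, -4.44864893e+01, -3.51342988e+01, -2.29136390e-05,
        9.12600924e-03,  2.47435429e-05]), 'eef_pos': array([0.15519738, 0.55308589, 0.23036262]), 'eef_rot': array([ 3.75311288e-04,  7.96998272e-01,  6.03980933e-01, -8.03409851e-04]), 'wrist_force': array([0.46619254, 0.02799052, 1.0920719 ]), 'torque': array([ 0.01156862, -0.0191777 ,  0.01531706]), 'opening': 1.002505488455979} 0.0187
scene {'intrinsics': array([[480.0515856 ,   0.        , 324.813365  ],
       [  0.        , 480.0515856 , 194.36151896],
       [  0.        ,   0.        ,   1.        ]]), 'origin': array([-0.50510077, -0.63320741,  0.67300846]), 'attitude': array([ 0.73752633,  0.45279776, -0.26181199, -0.42718096])}
top {'intrinsics': array([[438.22745253,   0.        , 322.62468991],
       [  0.        , 438.22745253, 198.71307281],
       [  0.        ,   0.        ,   1.        ]]), 'origin': array([ 0.28403624, -0.0130854 ,  1.30284144]), 'attitude': array([ 0.72864363,  0.08259566, -0.08014726, -0.67515393])}
wrist {'intrinsics': array([[332.46394631,   0.        , 314.47463784],
       [  0.        , 332.46394631, 198.07371701],
       [  0.        ,   0.        ,   1.        ]]), 'origin': array([0.07889524, 0.57431587, 0.37267945]), 'attitude': array([ 0.78719033, -0.1250284 , -0.09312847,  0.59667945])}
```

View pics/top0.png

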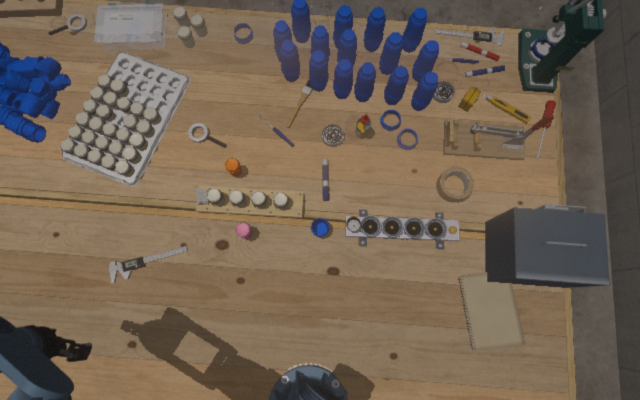

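View pics/scene0.png

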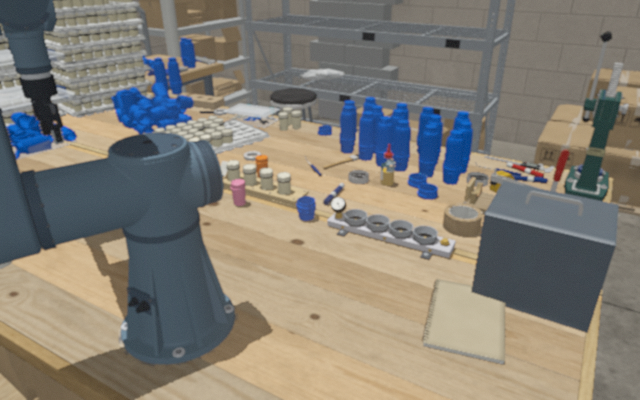

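View pics/wrist0.png

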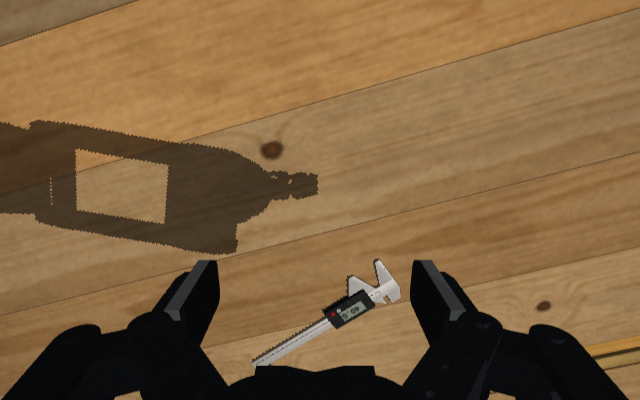

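The top view shows the rack around (214–281, 197), with the card at its left end (201,195). On the manifold, the gauge is at the left end (353,226), the cups are at 371–436 and the plug is at (453,230). So left-to-right order maps to left-to-right.

Run:
```python
from h import *
z=np.load('top0.npz');P=z['P'];p=z['p']
cv2.imwrite('pics/topcrop.png',cv2.resize(p[140:260,185:475],None,fx=2.7,fy=2.7,interpolation=cv2.INTER_CUBIC)[...,::-1])
H=P[...,2]
# cartridge tops ~0.080
m=((H>0.070)&(H<0.090)).astype(np.uint8); m[:, :195]=0;m[:,475:]=0;m[:185]=0;m[260:]=0
n,l,s,c=cv2.connectedComponentsWithStats(m)
for i in range(1,n):
    if s[i,4]>8:
        q=P[l==i]; print('top',c[i].round(1),s[i,4],q.mean(0).round(4),(q.min(0)+q.max(0)).round(4)/2,np.ptp(q,axis=0).round(3))
for (u,v) in [(214,196),(236,198),(259,199),(281,201),(371,227),(393,228),(414,228),(436,229),(353,226),(453,230),(233,166),(243,230),(320,228),(290,205),(225,205)]:
    print(u,v,P[v,u].round(4))
```

```text
top [213.4 194.8] 158 [0.5589 0.3159 0.0779] [0.5593 0.3162 0.0772] [0.04  0.038 0.014]
top [235.5 196.1] 157 [0.5598 0.2523 0.0779] [0.55995 0.2528  0.07845] [0.038 0.039 0.015]
top [257.7 197.4] 156 [0.5608 0.1884 0.0779] [0.5609 0.1891 0.0774] [0.04  0.038 0.014]
top [279.8 198.7] 162 [0.562  0.1248 0.078 ] [0.5616  0.12485 0.07705] [0.04  0.04  0.014]
top [353.7 220.6] 57 [ 0.5151 -0.0909  0.0735] [ 0.5151 -0.0908  0.0751] [0.02  0.037 0.01 ]
top [242.7 228.8] 89 [0.468  0.2217 0.0721] [0.4684 0.2227 0.0732] [0.038 0.039 0.006]
214 196 [0.5551 0.3135 0.0792]
236 198 [0.5543 0.2501 0.0781]
259 199 [0.5566 0.1842 0.0773]
281 201 [0.5563 0.121  0.0744]
371 227 [ 0.5086 -0.1457  0.0281]
393 228 [ 0.5104 -0.2103  0.0293]
414 228 [ 0.5162 -0.2731  0.0235]
436 229 [ 0.5179 -0.3377  0.0249]
353 226 [ 0.501  -0.0903  0.0653]
453 230 [ 0.5164 -0.3842  0.0375]
233 166 [ 0.284  -0.0131  1.3028]
243 230 [0.4648 0.2208 0.0702]
320 228 [0.4983 0.0042 0.0031]
290 205 [0.5581 0.0989 0.0203]
225 205 [0.5433 0.293  0.0194]
```

View pics/topcrop.png

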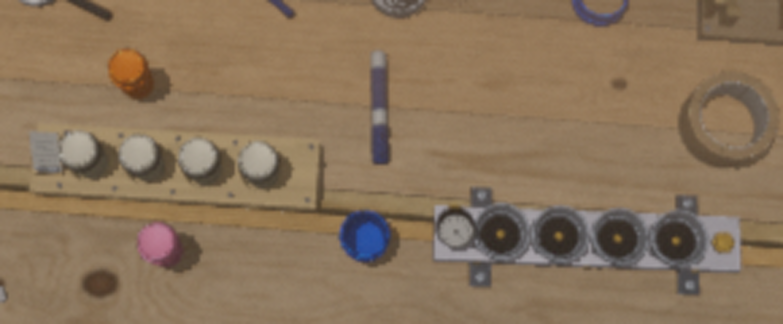

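Run:
```python
from h import *
z=np.load('top0.npz');P=z['P'];p=z['p'];d=z['d'];H=P[...,2]
# rim points
for c0 in [(.512,-.146),(.512,-.21),(.512,-.273),(.512,-.338)]:
    m=(H>.040)&(H<.048)&(np.hypot(P[...,0]-c0[0],P[...,1]-c0[1])<.036)
    q=P[m][:,:2]; (c,r)=cv2.minEnclosingCircle(q.astype(np.float32)*1000)
    A=np.c_[q,np.ones(len(q))];s=np.linalg.lstsq(A,(q**2).sum(1),rcond=None)[0]
    print(len(q),np.round(c,1),round(r,1),'lsq',(s[:2]/2*1000).round(1),H[m].mean().round(4))
def at(u,v,h):
    c=viewer.get_calibration('top');K=np.array(c['intrinsics'])
    r=Rm(c['attitude'])@np.array([(u-K[0,2])/K[0,0],-(v-K[1,2])/K[1,1],-1]);o=np.array(c['origin']);return (o+r*(h-o[2])/r[2]).round(4)
print('plug',at(452.5,230,.03))
# dark bore gasket in colour: floor centers (orange bolt dots)
for x,y in [(500,234),(557,234),(617,238),(675,240)]: print(at(185+(x+.5)/2.7-.5,140+(y+.5)/2.7-.5,.026))
w=P[155:180,222:245];dd=d[155:180,222:245]
k=(dd>0)&(w[...,2]>.03);print('orange',w[k].mean(0),w[k].min(0),w[k].max(0),k.sum())
# hough/colour centroid for cartridge tops
hsv=cv2.cvtColor(p,cv2.COLOR_RGB2HSV)
# yaw by rack edge
m=((H>.018)&(H<.030)).astype(np.uint8);m[:,:195]=0;m[:,310:]=0;m[:180]=0;m[222:]=0
print('rack',cv2.minAreaRect((P[m>0][:,:2]*1000).astype(np.float32)))
```

```text
82 [ 511.5 -146.4] 34.9 lsq [ 511.3 -143.5] 0.0432
78 [ 512.7 -210. ] 35.3 lsq [ 513.6 -207.2] 0.0435
85 [ 513.7 -273.8] 35.3 lsq [ 515.8 -270.8] 0.0435
58 [ 518.7 -333.9] 31.1 lsq [ 518.7 -333.3] 0.0438
plug [ 0.5177 -0.3849  0.03  ]
[ 0.5107 -0.1425  0.026 ]
[ 0.5154 -0.2047  0.026 ]
[ 0.516  -0.2703  0.026 ]
[ 0.5186 -0.3336  0.026 ]
orange [0.6541116  0.27528512 0.06452199] [0.63575749 0.25629276 0.03180377] [0.67804194 0.29895497 0.07783405] 203
rack ((560.9998779296875, 221.10458374023438), (79.57176971435547, 316.33612060546875), 1.0861386060714722)
```

```bash
cat >> h.py <<'E'
def plan(x,y,z,yaw_deg,cur=None):
    """shift in tool axes to put TCP at x,y,z with tool x at yaw"""
    o=get_obs(); M=Rm(o['eef_rot']); p=np.array(o['eef_pos'])
    yaw=np.degrees(np.arctan2(M[1,0],M[0,0]))
    t=M.T@(np.array([x,y,z])-p)
    print('t',round(float(o['time_s']),2),'pos',p.round(4),'yaw',yaw.round(2),'open',round(float(o['opening']),3),'F',np.round(o['wrist_force'],1))
    print('shift mm',(t*1000).round(1),'turn',((yaw-yaw_deg+180)%360-180).round(2),'tilt',np.degrees(np.arccos(-M[2,2])).round(2))
E
python3 -c "
from h import *
plan(.56,.16,.23,1.0)"
```

```text
t 0.15 pos [0.1553 0.5532 0.2306] yaw 74.31 open 1.007 F [-1.3  1.2 -0.4]
shift mm [-269.1  496.     0.8] turn 73.31 tilt 0.08
```

Call:
move_arm --increments '[{"tx": -0.019, "ty": 0.035, "turn": 5}, {"tx": -0.038, "ty": 0.07, "turn": 10}, {"tx": -0.057, "ty": 0.105, "turn": 15}, {"tx": -0.076, "ty": 0.14, "turn": 20}, {"tx": -0.095, "ty": 0.175, "turn": 26}, {"tx": -0.114, "ty": 0.21, "turn": 32}, {"tx": -0.133, "ty": 0.245, "turn": 38}, {"tx": -0.152, "ty": 0.28, "turn": 44}, {"tx": -0.171, "ty": 0.315, "turn": 50}, {"tx": -0.19, "ty": 0.35, "turn": 55}, {"tx": -0.209, "ty": 0.385, "turn": 60}, {"tx": -0.228, "ty": 0.42, "turn": 65}, {"tx": -0.247, "ty": 0.455, "turn": 70}, {"tx": -0.262, "ty": 0.484, "turn": 73}, {"tx": -0.269, "ty": 0.496, "turn": 73.3}, {"tx": -0.269, "ty": 0.496, "turn": 73.3}, {"tx": -0.269, "ty": 0.496, "turn": 73.3}]'

```text
validation failed for argument at $.in...
```

Run:
```python
from h import *
c,p,d=cam('wrist');cv2.imwrite('pics/w1.png',p[...,::-1]);P=cloud(c,d);np.savez('w1.npz',P=P,d=d,p=p)
H=P[...,2];m=((H>0.072)&(H<0.095)&(d>0)&(P[...,0]>.5)).astype(np.uint8)
n,l,s,cc=cv2.connectedComponentsWithStats(m)
for i in range(1,n):
    if s[i,4]>60:
        q=P[l==i]; print(cc[i].round(1),s[i,4],q.mean(0).round(4),((q.min(0)+q.max(0))/2).round(4),np.ptp(q,axis=0).round(3))
plan(.5595,.3162,.15,1)
```

```text
t 0.2 pos [0.1553 0.5533 0.2307] yaw 74.31 open 1.0 F [ 0.5 -0.1 -0.8]
shift mm [-118.9  453.3   80.8] turn 73.31 tilt 0.06
```

View pics/w1.png

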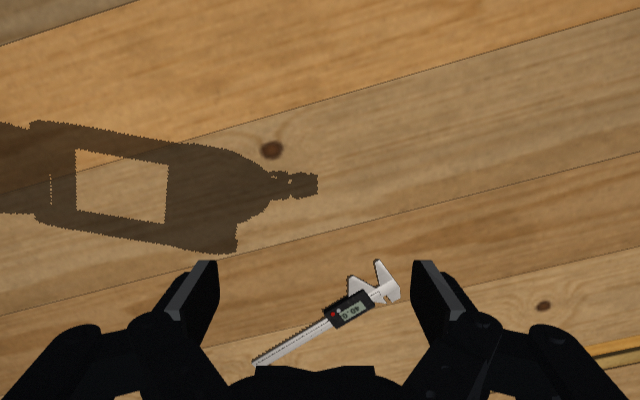

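The call was refused and the arm did not move; the wrist picture is the same as before. I'll give all four keys in each row.

Call:
move_arm --increments '[{"tx": -0.019, "ty": 0.035, "tz": 0, "turn": 5}, {"tx": -0.038, "ty": 0.07, "tz": 0, "turn": 10}, {"tx": -0.057, "ty": 0.105, "tz": 0, "turn": 15}, {"tx": -0.076, "ty": 0.14, "tz": 0, "turn": 20}, {"tx": -0.095, "ty": 0.175, "tz": 0, "turn": 26}, {"tx": -0.114, "ty": 0.21, "tz": 0, "turn": 32}, {"tx": -0.133, "ty": 0.245, "tz": 0, "turn": 38}, {"tx": -0.152, "ty": 0.28, "tz": 0, "turn": 44}, {"tx": -0.171, "ty": 0.315, "tz": 0, "turn": 50}, {"tx": -0.19, "ty": 0.35, "tz": 0, "turn": 55}, {"tx": -0.209, "ty": 0.385, "tz": 0, "turn": 60}, {"tx": -0.228, "ty": 0.42, "tz": 0, "turn": 65}, {"tx": -0.247, "ty": 0.455, "tz": 0, "turn": 70}, {"tx": -0.262, "ty": 0.484, "tz": 0, "turn": 73}, {"tx": -0.269, "ty": 0.496, "tz": 0, "turn": 73.3}, {"tx": -0.269, "ty": 0.496, "tz": 0, "turn": 73.3}, {"tx": -0.269, "ty": 0.496, "tz": 0, "turn": 73.3}]'

```text
time_s: 1.62
eef_pos: [0.5599, 0.1603, 0.2308]
eef_rot: [-0.0, 1.0, 0.009, -0.001]
wrist_force: [-1.0, 0.1, -0.5]
opening: 1.001
```

Run:
```python
from h import *
c,p,d=cam('wrist');cv2.imwrite('pics/w2.png',p[...,::-1]);P=cloud(c,d);np.savez('w2.npz',P=P,d=d,p=p)
H=P[...,2];m=((H>0.072)&(H<0.095)&(d>0)&(P[...,0]>.5)).astype(np.uint8)
n,l,s,cc=cv2.connectedComponentsWithStats(m)
for i in range(1,n):
    if s[i,4]>60:
        q=P[l==i]; print(cc[i].round(1),s[i,4],q.mean(0).round(4),((q.min(0)+q.max(0))/2).round(4),np.ptp(q,axis=0).round(3))
plan(.5595,.3162,.15,1)
```

```text
[317.9   6.2] 529 [0.5595 0.3016 0.078 ] [0.5596 0.3014 0.0766] [0.035 0.011 0.009]
[317.7  72.7] 1961 [0.5603 0.2526 0.0784] [0.5603 0.2525 0.0786] [0.039 0.04  0.006]
[317.4 149. ] 1619 [0.5613 0.1891 0.0784] [0.5615 0.1886 0.0773] [0.04  0.04  0.011]
[317.1 215.5] 1388 [0.5624 0.1258 0.0783] [0.5623 0.1249 0.0766] [0.04  0.04  0.009]
[636.1 355.5] 171 [ 0.9189 -0.0347  0.0758] [ 0.9211 -0.0362  0.0771] [0.014 0.036 0.01 ]
[631.  388.9] 342 [ 0.9229 -0.0777  0.0801] [ 0.9253 -0.077   0.0822] [0.022 0.018 0.02 ]
t 1.67 pos [0.5594 0.1611 0.2308] yaw 1.06 open 1.001 F [ 0.3 -0.1  1. ]
shift mm [   3.1 -155.    80.9] turn 0.06 tilt 0.08
```

View pics/w2.png

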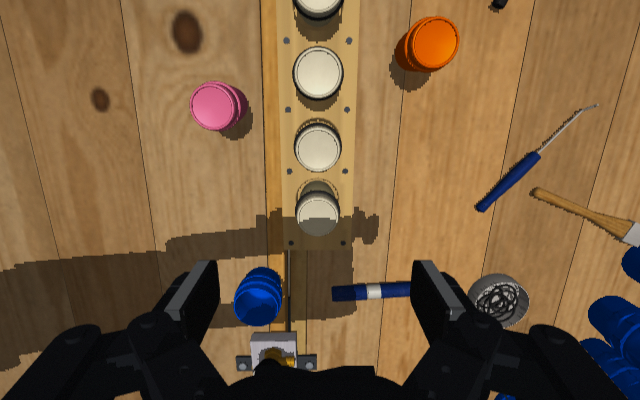

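Run:
```python
import cv2
a=cv2.imread('pics/scene0.png')[145:210,210:310];b=cv2.imread('pics/w2.png')[0:110,280:360]
a=cv2.resize(a,(600,390),interpolation=cv2.INTER_CUBIC);cv2.imwrite('pics/z.png',a)
cv2.imwrite('pics/z2.png',cv2.resize(b,None,fx=5,fy=5))
```

```text
(no output)
```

View pics/z.png

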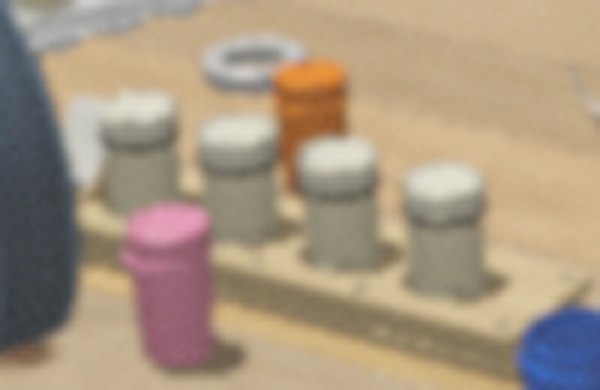

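View pics/z2.png

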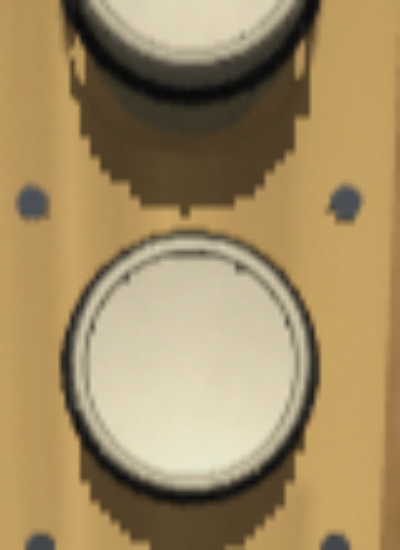

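Call:
move_arm --increments '[{"tx": 0.001, "ty": -0.03, "tz": 0.016, "turn": 0}, {"tx": 0.002, "ty": -0.06, "tz": 0.032, "turn": 0}, {"tx": 0.002, "ty": -0.09, "tz": 0.048, "turn": 0}, {"tx": 0.003, "ty": -0.12, "tz": 0.064, "turn": 0}, {"tx": 0.003, "ty": -0.145, "tz": 0.076, "turn": 0}, {"tx": 0.003, "ty": -0.155, "tz": 0.081, "turn": 0}, {"tx": 0.003, "ty": -0.155, "tz": 0.081, "turn": 0}, {"tx": 0.003, "ty": -0.155, "tz": 0.1, "turn": 0}, {"tx": 0.003, "ty": -0.155, "tz": 0.1, "turn": 0}, {"tx": 0.003, "ty": -0.155, "tz": 0.1, "turn": 0}]' --gripper 1

```text
time_s: 2.5
eef_pos: [0.5597, 0.3147, 0.1313]
eef_rot: [0.0, 1.0, 0.009, -0.001]
wrist_force: [-0.3, -0.8, -0.3]
opening: 1.001
```

```bash
python3 -c "
from h import *
plan(.5594,.3161,.026,1)"
```

```text
t 2.5 pos [0.5597 0.3147 0.1313] yaw 1.02 open 1.001 F [-0.3 -0.8 -0.3]
shift mm [-1.000e-01 -1.500e+00  1.053e+02] turn 0.02 tilt 0.1
```

Call:
move_arm --increments '[{"tx": 0, "ty": -0.001, "tz": 0.02, "turn": 0}, {"tx": 0, "ty": -0.001, "tz": 0.04, "turn": 0}, {"tx": 0, "ty": -0.001, "tz": 0.06, "turn": 0}, {"tx": 0, "ty": -0.001, "tz": 0.08, "turn": 0}, {"tx": 0, "ty": -0.001, "tz": 0.095, "turn": 0}, {"tx": 0, "ty": -0.001, "tz": 0.105, "turn": 0}, {"tx": 0, "ty": -0.001, "tz": 0.105, "turn": 0}, {"tx": 0, "ty": -0.001, "tz": 0.105, "turn": 0}]'

```text
time_s: 3.17
eef_pos: [0.5608, 0.3163, 0.0267]
eef_rot: [0.0, 1.0, 0.009, 0.0]
wrist_force: [0.5, -0.0, 1.0]
opening: 0.996
```

Call:
move_arm --increments '[{"tx": 0, "ty": 0, "tz": 0, "turn": 0}, {"tx": 0, "ty": 0, "tz": 0, "turn": 0}, {"tx": 0, "ty": 0, "tz": 0, "turn": 0}, {"tx": 0, "ty": 0, "tz": 0, "turn": 0}, {"tx": 0, "ty": 0, "tz": 0, "turn": 0}, {"tx": 0, "ty": 0, "tz": 0, "turn": 0}, {"tx": 0, "ty": 0, "tz": 0, "turn": 0}, {"tx": 0, "ty": 0, "tz": 0, "turn": 0}, {"tx": 0, "ty": 0, "tz": 0, "turn": 0}, {"tx": 0, "ty": 0, "tz": 0, "turn": 0}]' --gripper 0.3

```text
time_s: 4.0
eef_pos: [0.5614, 0.3169, 0.0275]
eef_rot: [-0.0, 1.0, 0.009, 0.001]
wrist_force: [-0.8, 0.2, 6.3]
opening: 0.461
```

Run:
```python
from h import *
plan(.5594,.3161,.15,1)
c,p,d=cam('wrist');cv2.imwrite('pics/w3.png',p[...,::-1])
```

```text
t 4.0 pos [0.5614 0.3169 0.0275] yaw 1.02 open 0.461 F [-0.8  0.2  6.3]
shift mm [  -1.7    0.7 -122.5] turn 0.02 tilt 0.11
```

View pics/w3.png

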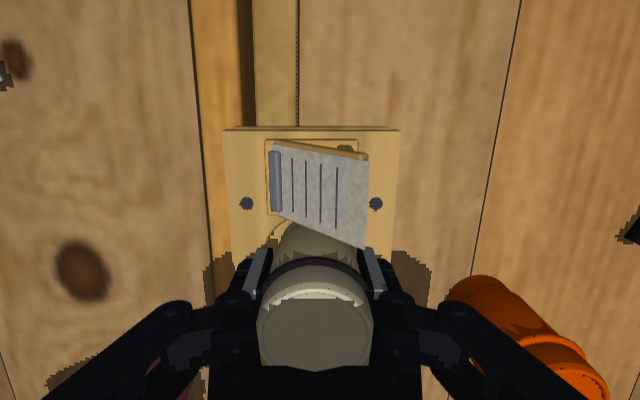

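Cartridge 1 is held on the body below the O-ring, and the opening of 0.46 matches 41 mm. Lift and carry.

Call:
move_arm --increments '[{"tx": 0, "ty": 0, "tz": -0.015, "turn": 0}, {"tx": 0, "ty": 0, "tz": -0.04, "turn": 0}, {"tx": 0, "ty": 0, "tz": -0.07, "turn": 0}, {"tx": 0, "ty": 0, "tz": -0.1, "turn": 0}, {"tx": -0.001, "ty": 0.01, "tz": -0.12, "turn": 0}, {"tx": -0.004, "ty": 0.03, "tz": -0.125, "turn": 0}, {"tx": -0.008, "ty": 0.06, "tz": -0.125, "turn": -0.2}, {"tx": -0.012, "ty": 0.095, "tz": -0.125, "turn": -0.4}, {"tx": -0.017, "ty": 0.135, "tz": -0.125, "turn": -0.6}, {"tx": -0.022, "ty": 0.175, "tz": -0.125, "turn": -0.8}, {"tx": -0.027, "ty": 0.215, "tz": -0.125, "turn": -1}, {"tx": -0.032, "ty": 0.255, "tz": -0.125, "turn": -1.2}, {"tx": -0.037, "ty": 0.295, "tz": -0.125, "turn": -1.2}, {"tx": -0.042, "ty": 0.335, "tz": -0.125, "turn": -1.2}, {"tx": -0.047, "ty": 0.37, "tz": -0.125, "turn": -1.2}, {"tx": -0.051, "ty": 0.4, "tz": -0.125, "turn": -1.2}, {"tx": -0.054, "ty": 0.43, "tz": -0.125, "turn": -1.2}, {"tx": -0.057, "ty": 0.45, "tz": -0.125, "turn": -1.2}, {"tx": -0.058, "ty": 0.459, "tz": -0.125, "turn": -1.2}, {"tx": -0.058, "ty": 0.459, "tz": -0.125, "turn": -1.2}]'

```text
time_s: 5.72
eef_pos: [0.5104, -0.1451, 0.1518]
eef_rot: [0.0, 1.0, 0.018, 0.0]
wrist_force: [0.1, 0.1, -0.4]
opening: 0.461
```

Run:
```python
from h import *
plan(.5113,-.143,.044,2.2)
c,p,d=cam('wrist');cv2.imwrite('pics/w4.png',p[...,::-1]);P=cloud(c,d);np.savez('w4.npz',P=P,p=p,d=d)
c,p,d=cam('top');cv2.imwrite('pics/t4.png',cv2.resize(p[140:270,185:475],None,fx=2.7,fy=2.7,interpolation=cv2.INTER_CUBIC)[...,::-1]);P=cloud(c,d);np.savez('t4.npz',P=P,p=p,d=d)
```

```text
t 5.72 pos [ 0.5104 -0.1451  0.1518] yaw 2.06 open 0.461 F [ 0.1  0.1 -0.4]
shift mm [  0.9  -2.1 107.8] turn -0.14 tilt 0.03
```

View pics/w4.png

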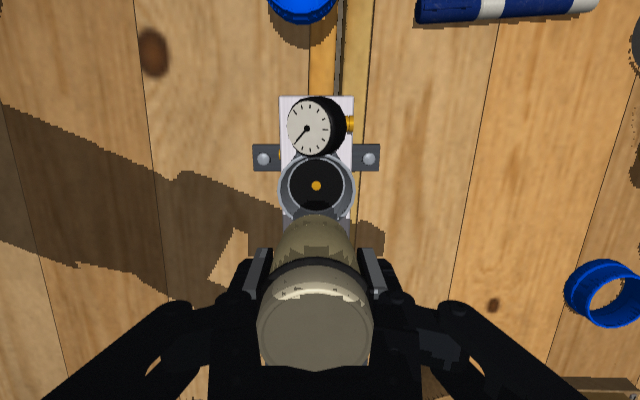

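View pics/t4.png

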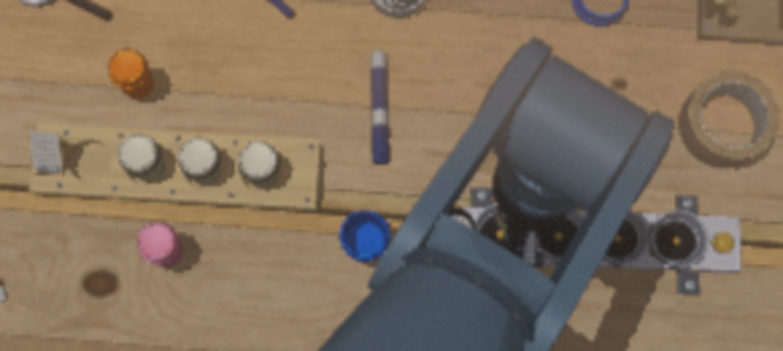

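Run:
```python
from h import *
z=np.load('w4.npz');P=z['P'];H=P[...,2];p=z['p'];d=z['d']
print('dot',P[185,316].round(4),P[188,310].round(4))
m=(H>.0405)&(H<.047)&(d>0)&(np.hypot(P[...,0]-.512,P[...,1]+.144)<.034)
v,u=np.where(m);v2,u2=v[v<215],u[v<215]
q=P[m][:,:2];print(len(q),cv2.minEnclosingCircle((q*1000).astype(np.float32)),H[m].mean(),u.min(),u.max(),v.min(),v.max())
A=np.c_[q,np.ones(len(q))];s=np.linalg.lstsq(A,(q**2).sum(1),rcond=None)[0];print('lsq',(s[:2]/2*1000).round(1))
# cartridge pose in grip
m=(d>0)&(d<.35)&(H>.19)&(np.hypot(P[...,0]-.51,P[...,1]+.145)<.03)
q=P[m];print('cart',len(q),q.mean(0),q.min(0),q.max(0))
```

```text
dot [ 0.5112 -0.142   0.0264] [ 0.5063 -0.1451  0.0254]
743 ((511.0494689941406, -142.58245849609375), 31.205289840698242) 0.043279146041630974 277 355 155 222
lsq [ 511.1 -142.2]
cart 22761 [ 0.50966176 -0.13492442  0.21468763] [ 0.48167952 -0.16009134  0.1900008 ] [ 0.53755929 -0.12252624  0.24155487]
```

Call:
move_arm --increments '[{"tx": 0.001, "ty": -0.003, "tz": 0.01, "turn": 0}, {"tx": 0.001, "ty": -0.003, "tz": 0.025, "turn": 0}, {"tx": 0.001, "ty": -0.003, "tz": 0.045, "turn": 0}, {"tx": 0.001, "ty": -0.003, "tz": 0.065, "turn": 0}, {"tx": 0.001, "ty": -0.003, "tz": 0.08, "turn": 0}, {"tx": 0.001, "ty": -0.003, "tz": 0.088, "turn": 0}, {"tx": 0.001, "ty": -0.003, "tz": 0.088, "turn": 0}]'

```text
time_s: 6.4
eef_pos: [0.51, -0.1381, 0.0608]
eef_rot: [-0.001, 1.0, 0.02, -0.002]
wrist_force: [-0.2, -0.1, -0.8]
opening: 0.465
```

Run:
```python
from h import *
plan(.5112,-.1417,.045,2.2)
c,p,d=cam('wrist');cv2.imwrite('pics/w5.png',p[...,::-1])
```

```text
t 6.4 pos [ 0.51   -0.1381  0.0608] yaw 2.31 open 0.465 F [-0.2 -0.1 -0.8]
shift mm [ 1.2  3.7 15.8] turn 0.11 tilt 0.27
```

View pics/w5.png

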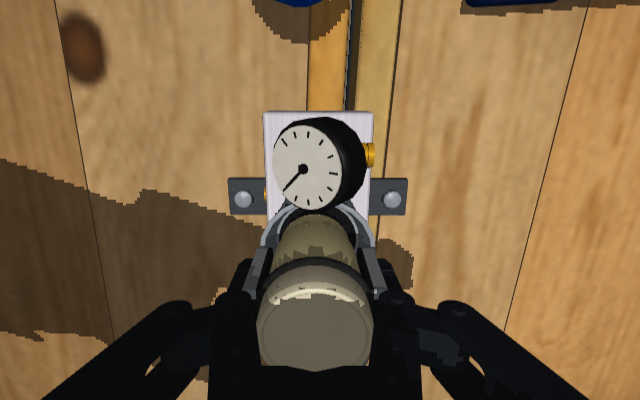

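Call:
move_arm --increments '[{"tx": 0.001, "ty": 0.003, "tz": 0, "turn": 0}, {"tx": 0.001, "ty": 0.003, "tz": 0, "turn": 0}, {"tx": 0.001, "ty": 0.003, "tz": 0, "turn": 0}, {"tx": 0.001, "ty": 0.003, "tz": 0, "turn": 0}, {"tx": 0.001, "ty": 0.003, "tz": 0, "turn": 0}]'

```text
time_s: 6.87
eef_pos: [0.513, -0.1436, 0.0639]
eef_rot: [0.0, 1.0, 0.019, 0.0]
wrist_force: [-0.2, -0.0, -0.5]
opening: 0.466
```

Run:
```python
from h import *
plan(.5112,-.1417,.045,2.2)
```

```text
t 6.87 pos [ 0.513  -0.1436  0.0639] yaw 2.2 open 0.466 F [-0.2 -0.  -0.5]
shift mm [-1.7 -2.  18.9] turn -0.0 tilt 0.06
```

Call:
move_arm --increments '[{"tx": -0.0015, "ty": -0.002, "tz": 0.004, "turn": 0}, {"tx": -0.0015, "ty": -0.002, "tz": 0.008, "turn": 0}, {"tx": -0.0015, "ty": -0.002, "tz": 0.012, "turn": 0}, {"tx": -0.0015, "ty": -0.002, "tz": 0.016, "turn": 0}, {"tx": -0.0015, "ty": -0.002, "tz": 0.019, "turn": 0}, {"tx": -0.0015, "ty": -0.002, "tz": 0.019, "turn": 0}, {"tx": -0.0015, "ty": -0.002, "tz": 0.019, "turn": 0}, {"tx": -0.0015, "ty": -0.002, "tz": 0.019, "turn": 0}]'

```text
time_s: 7.53
eef_pos: [0.5108, -0.1413, 0.0454]
eef_rot: [-0.0, 1.0, 0.019, -0.001]
wrist_force: [-7.1, 2.7, 16.2]
opening: 0.462
```

Foot contact comes at TCP z of 0.0454, and the expected value is 0.0455. Release and retreat.

Call:
move_arm --increments '[{"tx": 0, "ty": 0, "tz": 0, "turn": 0}, {"tx": 0, "ty": 0, "tz": 0, "turn": 0}, {"tx": 0, "ty": 0, "tz": 0, "turn": 0}, {"tx": 0, "ty": 0, "tz": 0, "turn": 0}, {"tx": 0, "ty": 0, "tz": 0, "turn": 0}, {"tx": 0, "ty": 0, "tz": 0, "turn": 0}, {"tx": 0, "ty": 0, "tz": 0, "turn": 0}, {"tx": 0, "ty": 0, "tz": -0.015, "turn": 0}, {"tx": 0, "ty": 0, "tz": -0.04, "turn": 0}, {"tx": 0, "ty": 0, "tz": -0.07, "turn": 0}, {"tx": 0, "ty": 0, "tz": -0.095, "turn": 0}, {"tx": 0, "ty": 0, "tz": -0.105, "turn": 0}, {"tx": 0, "ty": 0, "tz": -0.105, "turn": 0}]' --gripper 1

```text
time_s: 8.62
eef_pos: [0.5129, -0.1423, 0.1521]
eef_rot: [0.001, 1.0, 0.019, 0.003]
wrist_force: [0.1, -0.9, 0.5]
opening: 0.999
```

Run:
```python
from h import *
plan(.5602,.2525,.13,1)
c,p,d=cam('wrist');cv2.imwrite('pics/w6.png',p[...,::-1])
P=cloud(c,d);H=P[...,2];m=(d>0)&(H>.09)&(H<.11)&(np.hypot(P[...,0]-.511,P[...,1]+.142)<.03)
q=P[m];print(len(q),q.mean(0),(q.min(0)+q.max(0))/2,np.ptp(q,axis=0))
```

```text
t 8.62 pos [ 0.5129 -0.1423  0.1521] yaw 2.22 open 0.999 F [ 0.1 -0.9  0.5]
shift mm [  62.5 -392.8   21.3] turn 1.22 tilt 0.33
3024 [ 0.51037354 -0.14005831  0.0962764 ] [ 0.51059903 -0.14136573  0.09454115] [0.04003464 0.04047794 0.00907095]
```

View pics/w6.png

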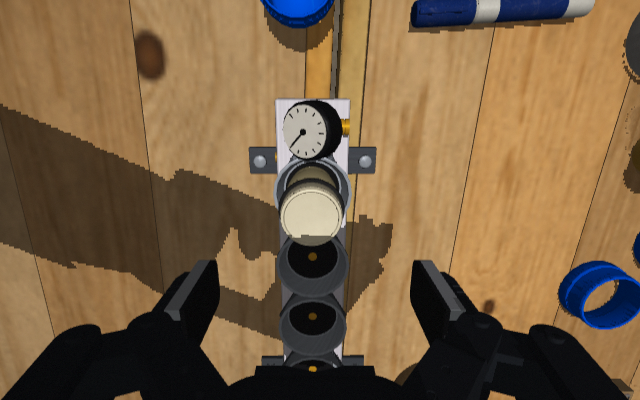

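Cartridge 1 is seated and upright: its top is at z≈0.097 and its centre at (0.5106, −0.1414). Next is cartridge 2.

Call:
move_arm --increments '[{"tx": 0.003, "ty": -0.02, "tz": 0, "turn": 0.1}, {"tx": 0.008, "ty": -0.05, "tz": 0, "turn": 0.2}, {"tx": 0.014, "ty": -0.085, "tz": 0, "turn": 0.4}, {"tx": 0.02, "ty": -0.125, "tz": 0, "turn": 0.6}, {"tx": 0.027, "ty": -0.165, "tz": 0, "turn": 0.8}, {"tx": 0.034, "ty": -0.205, "tz": 0, "turn": 1}, {"tx": 0.04, "ty": -0.245, "tz": 0, "turn": 1.2}, {"tx": 0.046, "ty": -0.285, "tz": 0, "turn": 1.2}, {"tx": 0.053, "ty": -0.325, "tz": 0, "turn": 1.2}, {"tx": 0.058, "ty": -0.355, "tz": 0.006, "turn": 1.2}, {"tx": 0.062, "ty": -0.378, "tz": 0.014, "turn": 1.2}, {"tx": 0.064, "ty": -0.39, "tz": 0.024, "turn": 1.2}, {"tx": 0.064, "ty": -0.392, "tz": 0.03, "turn": 1.2}, {"tx": 0.064, "ty": -0.392, "tz": 0.03, "turn": 1.2}, {"tx": 0.064, "ty": -0.392, "tz": 0.03, "turn": 1.2}, {"tx": 0.064, "ty": -0.392, "tz": 0.03, "turn": 1.2}, {"tx": 0.064, "ty": -0.392, "tz": 0.03, "turn": 1.2}, {"tx": 0.064, "ty": -0.392, "tz": 0.03, "turn": 1.2}]'

```text
time_s: 10.17
eef_pos: [0.5605, 0.2518, 0.12]
eef_rot: [-0.0, 1.0, 0.008, 0.001]
wrist_force: [0.2, 0.1, 0.4]
opening: 1.003
```

Run:
```python
from h import *
plan(.5602,.2525,.0265,1)
```

```text
t 10.17 pos [0.5605 0.2518 0.12  ] yaw 0.92 open 1.003 F [0.2 0.1 0.4]
shift mm [-0.4 -0.7 93.5] turn -0.08 tilt 0.07
```

Call:
move_arm --increments '[{"tx": -0.0005, "ty": -0.0005, "tz": 0.015, "turn": 0}, {"tx": -0.0005, "ty": -0.0005, "tz": 0.035, "turn": 0}, {"tx": -0.0005, "ty": -0.0005, "tz": 0.055, "turn": 0}, {"tx": -0.0005, "ty": -0.0005, "tz": 0.075, "turn": 0}, {"tx": -0.0005, "ty": -0.0005, "tz": 0.088, "turn": 0}, {"tx": -0.0005, "ty": -0.0005, "tz": 0.093, "turn": 0}, {"tx": -0.0005, "ty": -0.0005, "tz": 0.093, "turn": 0}, {"tx": -0.0005, "ty": -0.0005, "tz": 0.093, "turn": 0}, {"tx": -0.0005, "ty": -0.0005, "tz": 0.093, "turn": 0}]'

```text
time_s: 10.92
eef_pos: [0.5605, 0.2535, 0.0277]
eef_rot: [-0.0, 1.0, 0.009, 0.001]
wrist_force: [0.6, -0.4, 0.6]
opening: 1.001
```

Call:
move_arm --increments '[{"tx": 0, "ty": 0, "tz": 0, "turn": 0}, {"tx": 0, "ty": 0, "tz": 0, "turn": 0}, {"tx": 0, "ty": 0, "tz": 0, "turn": 0}, {"tx": 0, "ty": 0, "tz": 0, "turn": 0}, {"tx": 0, "ty": 0, "tz": 0, "turn": 0}, {"tx": 0, "ty": 0, "tz": 0, "turn": 0}, {"tx": 0, "ty": 0, "tz": 0, "turn": 0}, {"tx": 0, "ty": 0, "tz": 0, "turn": 0}, {"tx": 0, "ty": 0, "tz": 0, "turn": 0}, {"tx": 0, "ty": 0, "tz": 0, "turn": 0}]' --gripper 0.3

```text
time_s: 11.75
eef_pos: [0.56, 0.2534, 0.027]
eef_rot: [-0.0, 1.0, 0.009, 0.001]
wrist_force: [0.6, -0.7, 5.1]
opening: 0.463
```

Run:
```python
from h import *
plan(.5135,-.2058,.15,2.2)
```

```text
t 11.75 pos [0.56   0.2534 0.027 ] yaw 1.01 open 0.463 F [ 0.6 -0.7  5.1]
shift mm [ -54.4  458.3 -123.2] turn -1.19 tilt 0.07
```

Call:
move_arm --increments '[{"tx": 0, "ty": 0, "tz": -0.015, "turn": 0}, {"tx": 0, "ty": 0, "tz": -0.04, "turn": 0}, {"tx": 0, "ty": 0, "tz": -0.07, "turn": 0}, {"tx": 0, "ty": 0, "tz": -0.1, "turn": 0}, {"tx": -0.001, "ty": 0.01, "tz": -0.12, "turn": 0}, {"tx": -0.004, "ty": 0.03, "tz": -0.125, "turn": 0}, {"tx": -0.007, "ty": 0.06, "tz": -0.125, "turn": -0.2}, {"tx": -0.011, "ty": 0.095, "tz": -0.125, "turn": -0.4}, {"tx": -0.016, "ty": 0.135, "tz": -0.125, "turn": -0.6}, {"tx": -0.021, "ty": 0.175, "tz": -0.125, "turn": -0.8}, {"tx": -0.026, "ty": 0.215, "tz": -0.125, "turn": -1}, {"tx": -0.03, "ty": 0.255, "tz": -0.125, "turn": -1.2}, {"tx": -0.035, "ty": 0.295, "tz": -0.125, "turn": -1.2}, {"tx": -0.04, "ty": 0.335, "tz": -0.125, "turn": -1.2}, {"tx": -0.044, "ty": 0.37, "tz": -0.125, "turn": -1.2}, {"tx": -0.048, "ty": 0.4, "tz": -0.125, "turn": -1.2}, {"tx": -0.051, "ty": 0.43, "tz": -0.125, "turn": -1.2}, {"tx": -0.0535, "ty": 0.45, "tz": -0.125, "turn": -1.2}, {"tx": -0.0545, "ty": 0.458, "tz": -0.125, "turn": -1.2}, {"tx": -0.0545, "ty": 0.458, "tz": -0.125, "turn": -1.2}]'

```text
time_s: 13.42
eef_pos: [0.5124, -0.2071, 0.1509]
eef_rot: [-0.0, 1.0, 0.018, -0.0]
wrist_force: [0.3, 0.3, 0.3]
opening: 0.463
```

Call:
move_arm --increments '[{"tx": 0, "ty": 0, "tz": 0, "turn": 0}, {"tx": 0, "ty": 0, "tz": 0, "turn": 0}, {"tx": 0, "ty": 0, "tz": 0, "turn": 0}, {"tx": 0, "ty": 0, "tz": 0, "turn": 0}]'

```text
time_s: 13.75
eef_pos: [0.5132, -0.2043, 0.1513]
eef_rot: [-0.0, 1.0, 0.02, -0.0]
wrist_force: [-1.0, -0.1, 0.3]
opening: 0.465
```

Run:
```python
from h import *
plan(.5136,-.2055,.055,2.2)
c,p,d=cam('wrist');cv2.imwrite('pics/w7.png',p[...,::-1]);P=cloud(c,d);H=P[...,2]
for c0 in [(.5136,-.2062)]:
    m=(H>.0405)&(H<.047)&(d>0)&(np.hypot(P[...,0]-c0[0],P[...,1]-c0[1])<.034)
    q=P[m][:,:2];A=np.c_[q,np.ones(len(q))];s=np.linalg.lstsq(A,(q**2).sum(1),rcond=None)[0];print(len(q),'lsq',(s[:2]/2*1000).round(1))
```

```text
t 13.75 pos [ 0.5132 -0.2043  0.1513] yaw 2.31 open 0.465 F [-1.  -0.1  0.3]
shift mm [ 0.4  1.2 96.3] turn 0.11 tilt 0.02
799 lsq [ 513.5 -205.7]
```

View pics/w7.png

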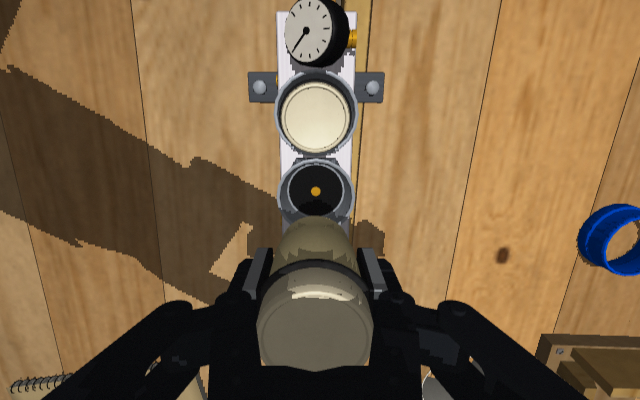

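Cartridge 1 stands in the cup beside the gauge at (315,115), and cup 2 at (316,190) lies right beneath the one being carried.

Call:
move_arm --increments '[{"tx": 0, "ty": 0.0005, "tz": 0.015, "turn": 0}, {"tx": 0, "ty": 0.0005, "tz": 0.035, "turn": 0}, {"tx": 0, "ty": 0.0005, "tz": 0.055, "turn": 0}, {"tx": 0, "ty": 0.0005, "tz": 0.07, "turn": 0}, {"tx": 0, "ty": 0.0005, "tz": 0.08, "turn": 0}, {"tx": 0, "ty": 0.0005, "tz": 0.086, "turn": 0}, {"tx": 0, "ty": 0.0005, "tz": 0.09, "turn": 0}, {"tx": 0, "ty": 0.0005, "tz": 0.094, "turn": 0}, {"tx": 0, "ty": 0.0005, "tz": 0.098, "turn": 0}, {"tx": 0, "ty": 0.0005, "tz": 0.102, "turn": 0}, {"tx": 0, "ty": 0.0005, "tz": 0.105, "turn": 0}, {"tx": 0, "ty": 0.0005, "tz": 0.106, "turn": 0}, {"tx": 0, "ty": 0.0005, "tz": 0.106, "turn": 0}, {"tx": 0, "ty": 0.0005, "tz": 0.106, "turn": 0}, {"tx": 0, "ty": 0.0005, "tz": 0.106, "turn": 0}]'

```text
time_s: 15.05
eef_pos: [0.5131, -0.2062, 0.0455]
eef_rot: [0.0, 1.0, 0.019, 0.0]
wrist_force: [-0.8, 1.2, 0.3]
opening: 0.458
```

Call:
move_arm --increments '[{"tx": 0, "ty": 0, "tz": 0, "turn": 0}, {"tx": 0, "ty": 0, "tz": 0, "turn": 0}, {"tx": 0, "ty": 0, "tz": 0, "turn": 0}, {"tx": 0, "ty": 0, "tz": 0, "turn": 0}, {"tx": 0, "ty": 0, "tz": 0, "turn": 0}, {"tx": 0, "ty": 0, "tz": 0, "turn": 0}, {"tx": 0, "ty": 0, "tz": 0, "turn": 0}, {"tx": 0, "ty": 0, "tz": -0.015, "turn": 0}, {"tx": 0, "ty": 0, "tz": -0.04, "turn": 0}, {"tx": 0, "ty": 0, "tz": -0.07, "turn": 0}, {"tx": 0, "ty": 0, "tz": -0.095, "turn": 0}, {"tx": 0, "ty": 0, "tz": -0.105, "turn": 0}, {"tx": 0, "ty": 0, "tz": -0.105, "turn": 0}]' --gripper 1

```text
time_s: 16.13
eef_pos: [0.5147, -0.2072, 0.1533]
eef_rot: [0.002, 1.0, 0.019, 0.002]
wrist_force: [0.5, -0.2, 0.9]
opening: 1.002
```

```bash
cat >> h.py <<'E'
def check(cups,name):
    c,p,d=cam('wrist');cv2.imwrite(name,p[...,::-1]);P=cloud(c,d);H=P[...,2]
    for x,y in cups:
        m=(d>0)&(H>.09)&(H<.11)&(np.hypot(P[...,0]-x,P[...,1]-y)<.03);q=P[m]
        if len(q): print(len(q),((q.min(0)+q.max(0))/2).round(4),np.ptp(q,axis=0).round(4),'topz',np.percentile(q[:,2],90).round(4))
E
python3 - <<'E'
from h import *
plan(.5612,.1889,.12,1)
check([(.5112,-.142),(.5135,-.206)],'pics/w8.png')
E
```

```text
t 16.13 pos [ 0.5147 -0.2072  0.1533] yaw 2.22 open 1.002 F [ 0.5 -0.2  0.9]
shift mm [  61.6 -394.2   32.2] turn 1.22 tilt 0.34
3858 [ 0.5106 -0.1417  0.0967] [0.0398 0.04   0.0056] topz 0.0974
2986 [ 0.5128 -0.2069  0.0946] [0.0398 0.0404 0.0091] topz 0.0974
```

View pics/w8.png

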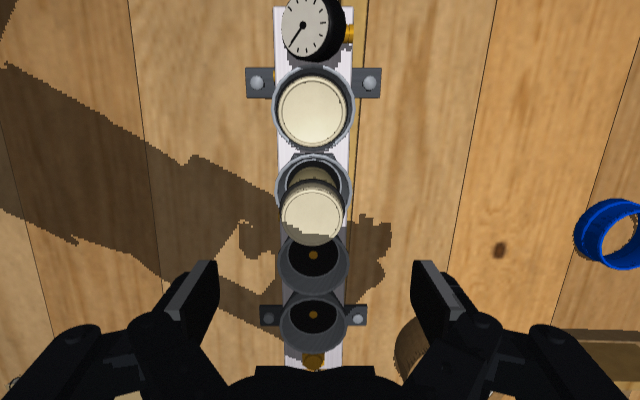

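Cartridges 1 and 2 are both upright and seated, with tops at 0.0974. Next is cartridge 3.

Call:
move_arm --increments '[{"tx": 0.003, "ty": -0.02, "tz": 0, "turn": 0.1}, {"tx": 0.008, "ty": -0.05, "tz": 0, "turn": 0.2}, {"tx": 0.014, "ty": -0.085, "tz": 0, "turn": 0.4}, {"tx": 0.02, "ty": -0.125, "tz": 0, "turn": 0.6}, {"tx": 0.027, "ty": -0.165, "tz": 0, "turn": 0.8}, {"tx": 0.033, "ty": -0.205, "tz": 0, "turn": 1}, {"tx": 0.039, "ty": -0.245, "tz": 0, "turn": 1.2}, {"tx": 0.045, "ty": -0.285, "tz": 0, "turn": 1.2}, {"tx": 0.052, "ty": -0.325, "tz": 0, "turn": 1.2}, {"tx": 0.057, "ty": -0.355, "tz": 0.006, "turn": 1.2}, {"tx": 0.061, "ty": -0.378, "tz": 0.014, "turn": 1.2}, {"tx": 0.063, "ty": -0.39, "tz": 0.024, "turn": 1.2}, {"tx": 0.063, "ty": -0.392, "tz": 0.03, "turn": 1.2}, {"tx": 0.063, "ty": -0.392, "tz": 0.03, "turn": 1.2}, {"tx": 0.063, "ty": -0.392, "tz": 0.03, "turn": 1.2}, {"tx": 0.063, "ty": -0.392, "tz": 0.03, "turn": 1.2}, {"tx": 0.063, "ty": -0.392, "tz": 0.03, "turn": 1.2}, {"tx": 0.063, "ty": -0.392, "tz": 0.03, "turn": 1.2}]'

```text
time_s: 17.68
eef_pos: [0.5614, 0.1869, 0.121]
eef_rot: [-0.0, 1.0, 0.008, 0.001]
wrist_force: [0.5, -0.1, -0.1]
opening: 0.999
```

Run:
```python
from h import *
plan(.5612,.1889,.0265,1)
```

```text
t 17.68 pos [0.5614 0.1869 0.121 ] yaw 0.92 open 0.999 F [ 0.5 -0.1 -0.1]
shift mm [-0.3 -2.  94.5] turn -0.08 tilt 0.07
```

Call:
move_arm --increments '[{"tx": 0, "ty": -0.0015, "tz": 0.015, "turn": 0}, {"tx": 0, "ty": -0.0015, "tz": 0.035, "turn": 0}, {"tx": 0, "ty": -0.0015, "tz": 0.055, "turn": 0}, {"tx": 0, "ty": -0.0015, "tz": 0.075, "turn": 0}, {"tx": 0, "ty": -0.0015, "tz": 0.088, "turn": 0}, {"tx": 0, "ty": -0.0015, "tz": 0.094, "turn": 0}, {"tx": 0, "ty": -0.0015, "tz": 0.094, "turn": 0}, {"tx": 0, "ty": -0.0015, "tz": 0.094, "turn": 0}, {"tx": 0, "ty": -0.0015, "tz": 0.094, "turn": 0}]'

```text
time_s: 18.43
eef_pos: [0.5619, 0.1896, 0.0276]
eef_rot: [-0.0, 1.0, 0.009, 0.001]
wrist_force: [0.4, -0.2, -0.2]
opening: 1.0
```

Call:
move_arm --increments '[{"tx": 0, "ty": 0, "tz": 0, "turn": 0}, {"tx": 0, "ty": 0, "tz": 0, "turn": 0}, {"tx": 0, "ty": 0, "tz": 0, "turn": 0}, {"tx": 0, "ty": 0, "tz": 0, "turn": 0}, {"tx": 0, "ty": 0, "tz": 0, "turn": 0}, {"tx": 0, "ty": 0, "tz": 0, "turn": 0}, {"tx": 0, "ty": 0, "tz": 0, "turn": 0}, {"tx": 0, "ty": 0, "tz": 0, "turn": 0}, {"tx": 0, "ty": 0, "tz": 0, "turn": 0}, {"tx": 0, "ty": 0, "tz": 0, "turn": 0}]' --gripper 0.3

```text
time_s: 19.27
eef_pos: [0.5614, 0.1896, 0.027]
eef_rot: [-0.0, 1.0, 0.009, 0.001]
wrist_force: [0.2, 0.2, 6.0]
opening: 0.463
```

Run:
```python
from h import *
plan(.5159,-.2695,.15,2.2)
```

```text
t 19.27 pos [0.5614 0.1896 0.027 ] yaw 1.02 open 0.463 F [0.2 0.2 6. ]
shift mm [ -53.5  458.2 -123.1] turn -1.18 tilt 0.07
```

Call:
move_arm --increments '[{"tx": 0, "ty": 0, "tz": -0.015, "turn": 0}, {"tx": 0, "ty": 0, "tz": -0.04, "turn": 0}, {"tx": 0, "ty": 0, "tz": -0.07, "turn": 0}, {"tx": 0, "ty": 0, "tz": -0.1, "turn": 0}, {"tx": -0.001, "ty": 0.01, "tz": -0.12, "turn": 0}, {"tx": -0.004, "ty": 0.03, "tz": -0.125, "turn": 0}, {"tx": -0.007, "ty": 0.06, "tz": -0.125, "turn": -0.2}, {"tx": -0.011, "ty": 0.095, "tz": -0.125, "turn": -0.4}, {"tx": -0.016, "ty": 0.135, "tz": -0.125, "turn": -0.6}, {"tx": -0.021, "ty": 0.175, "tz": -0.125, "turn": -0.8}, {"tx": -0.026, "ty": 0.215, "tz": -0.125, "turn": -1}, {"tx": -0.03, "ty": 0.255, "tz": -0.125, "turn": -1.2}, {"tx": -0.035, "ty": 0.295, "tz": -0.125, "turn": -1.2}, {"tx": -0.039, "ty": 0.335, "tz": -0.125, "turn": -1.2}, {"tx": -0.043, "ty": 0.37, "tz": -0.125, "turn": -1.2}, {"tx": -0.047, "ty": 0.4, "tz": -0.125, "turn": -1.2}, {"tx": -0.05, "ty": 0.43, "tz": -0.125, "turn": -1.2}, {"tx": -0.0525, "ty": 0.45, "tz": -0.125, "turn": -1.2}, {"tx": -0.0535, "ty": 0.458, "tz": -0.125, "turn": -1.2}, {"tx": -0.0535, "ty": 0.458, "tz": -0.125, "turn": -1.2}]'

```text
time_s: 20.93
eef_pos: [0.5148, -0.2709, 0.1509]
eef_rot: [-0.0, 1.0, 0.018, -0.0]
wrist_force: [-0.2, -0.2, -0.4]
opening: 0.464
```

Call:
move_arm --increments '[{"tx": 0, "ty": 0, "tz": 0, "turn": 0}, {"tx": 0, "ty": 0, "tz": 0, "turn": 0}, {"tx": 0, "ty": 0, "tz": 0, "turn": 0}, {"tx": 0, "ty": 0, "tz": 0, "turn": 0}, {"tx": 0, "ty": 0, "tz": 0, "turn": 0}, {"tx": 0, "ty": 0, "tz": 0, "turn": 0}]'

```text
time_s: 21.43
eef_pos: [0.5156, -0.2687, 0.1514]
eef_rot: [0.0, 1.0, 0.02, 0.0]
wrist_force: [0.2, -0.4, -1.0]
opening: 0.459
```

Run:
```python
from h import *
plan(.5159,-.2690,.0455,2.2)
c,p,d=cam('wrist');cv2.imwrite('pics/w9.png',p[...,::-1]);P=cloud(c,d);H=P[...,2]
for c0 in [(.5159,-.2695)]:
    m=(H>.0405)&(H<.047)&(d>0)&(np.hypot(P[...,0]-c0[0],P[...,1]-c0[1])<.034)
    q=P[m][:,:2];A=np.c_[q,np.ones(len(q))];s=np.linalg.lstsq(A,(q**2).sum(1),rcond=None)[0];print(len(q),'lsq',(s[:2]/2*1000).round(1))
```

```text
t 21.43 pos [ 0.5156 -0.2687  0.1514] yaw 2.27 open 0.459 F [ 0.2 -0.4 -1. ]
shift mm [  0.3   0.3 105.9] turn 0.07 tilt 0.0
795 lsq [ 515.9 -269.8]
```

View pics/w9.png

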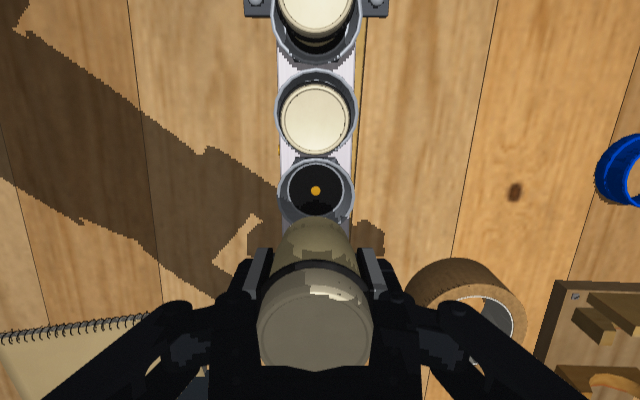

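Cups 1 and 2 are filled at (315,20) and (315,118), and empty cup 3 at (316,190) lies in line below the carried cartridge. Descend.

Call:
move_arm --increments '[{"tx": 0, "ty": 0, "tz": 0.015, "turn": 0}, {"tx": 0, "ty": 0, "tz": 0.035, "turn": 0}, {"tx": 0, "ty": 0, "tz": 0.055, "turn": 0}, {"tx": 0, "ty": 0, "tz": 0.07, "turn": 0}, {"tx": 0, "ty": 0, "tz": 0.08, "turn": 0}, {"tx": 0, "ty": 0, "tz": 0.086, "turn": 0}, {"tx": 0, "ty": 0, "tz": 0.09, "turn": 0}, {"tx": 0, "ty": 0, "tz": 0.094, "turn": 0}, {"tx": 0, "ty": 0, "tz": 0.098, "turn": 0}, {"tx": 0, "ty": 0, "tz": 0.102, "turn": 0}, {"tx": 0, "ty": 0, "tz": 0.105, "turn": 0}, {"tx": 0, "ty": 0, "tz": 0.106, "turn": 0}, {"tx": 0, "ty": 0, "tz": 0.106, "turn": 0}, {"tx": 0, "ty": 0, "tz": 0.106, "turn": 0}, {"tx": 0, "ty": 0, "tz": 0.106, "turn": 0}]'

```text
time_s: 22.73
eef_pos: [0.5155, -0.2695, 0.0455]
eef_rot: [0.0, 1.0, 0.019, 0.0]
wrist_force: [0.3, 0.1, -1.2]
opening: 0.464
```

Call:
move_arm --increments '[{"tx": 0, "ty": 0, "tz": 0, "turn": 0}, {"tx": 0, "ty": 0, "tz": 0, "turn": 0}, {"tx": 0, "ty": 0, "tz": 0, "turn": 0}, {"tx": 0, "ty": 0, "tz": 0, "turn": 0}, {"tx": 0, "ty": 0, "tz": 0, "turn": 0}, {"tx": 0, "ty": 0, "tz": 0, "turn": 0}, {"tx": 0, "ty": 0, "tz": 0, "turn": 0}, {"tx": 0, "ty": 0, "tz": -0.015, "turn": 0}, {"tx": 0, "ty": 0, "tz": -0.04, "turn": 0}, {"tx": 0, "ty": 0, "tz": -0.07, "turn": 0}, {"tx": 0, "ty": 0, "tz": -0.095, "turn": 0}, {"tx": 0, "ty": 0, "tz": -0.105, "turn": 0}, {"tx": 0, "ty": 0, "tz": -0.105, "turn": 0}]' --gripper 1

```text
time_s: 23.82
eef_pos: [0.517, -0.2706, 0.1534]
eef_rot: [0.002, 1.0, 0.019, 0.002]
wrist_force: [-0.3, -0.9, 0.1]
opening: 0.998
```

Run:
```python
from h import *
plan(.5623,.1252,.12,1)
check([(.5135,-.206),(.5159,-.2698)],'pics/w10.png')
```

```text
t 23.82 pos [ 0.517  -0.2706  0.1534] yaw 2.22 open 0.998 F [-0.3 -0.9  0.1]
shift mm [  60.4 -393.9   32.2] turn 1.22 tilt 0.34
3812 [ 0.513  -0.2072  0.0965] [0.0401 0.0398 0.0059] topz 0.0974
2977 [ 0.5153 -0.2701  0.0948] [0.0402 0.0399 0.0095] topz 0.0974
```

Call:
move_arm --increments '[{"tx": 0.003, "ty": -0.02, "tz": 0, "turn": 0.1}, {"tx": 0.008, "ty": -0.05, "tz": 0, "turn": 0.2}, {"tx": 0.014, "ty": -0.085, "tz": 0, "turn": 0.4}, {"tx": 0.02, "ty": -0.125, "tz": 0, "turn": 0.6}, {"tx": 0.027, "ty": -0.165, "tz": 0, "turn": 0.8}, {"tx": 0.033, "ty": -0.205, "tz": 0, "turn": 1}, {"tx": 0.039, "ty": -0.245, "tz": 0, "turn": 1.2}, {"tx": 0.045, "ty": -0.285, "tz": 0, "turn": 1.2}, {"tx": 0.051, "ty": -0.325, "tz": 0, "turn": 1.2}, {"tx": 0.056, "ty": -0.355, "tz": 0.006, "turn": 1.2}, {"tx": 0.06, "ty": -0.378, "tz": 0.014, "turn": 1.2}, {"tx": 0.062, "ty": -0.39, "tz": 0.024, "turn": 1.2}, {"tx": 0.062, "ty": -0.393, "tz": 0.03, "turn": 1.2}, {"tx": 0.062, "ty": -0.393, "tz": 0.03, "turn": 1.2}, {"tx": 0.062, "ty": -0.393, "tz": 0.03, "turn": 1.2}, {"tx": 0.062, "ty": -0.393, "tz": 0.03, "turn": 1.2}, {"tx": 0.062, "ty": -0.393, "tz": 0.03, "turn": 1.2}, {"tx": 0.062, "ty": -0.393, "tz": 0.03, "turn": 1.2}]'

```text
time_s: 25.37
eef_pos: [0.5627, 0.1246, 0.1209]
eef_rot: [0.0, 1.0, 0.008, 0.001]
wrist_force: [-0.1, 0.7, -0.2]
opening: 1.004
```

Run:
```python
from h import *
plan(.5623,.1252,.0265,1)
```

```text
t 25.37 pos [0.5627 0.1246 0.1209] yaw 0.92 open 1.004 F [-0.1  0.7 -0.2]
shift mm [-0.5 -0.6 94.4] turn -0.08 tilt 0.06
```

Call:
move_arm --increments '[{"tx": -0.0005, "ty": -0.0005, "tz": 0.015, "turn": 0}, {"tx": -0.0005, "ty": -0.0005, "tz": 0.035, "turn": 0}, {"tx": -0.0005, "ty": -0.0005, "tz": 0.055, "turn": 0}, {"tx": -0.0005, "ty": -0.0005, "tz": 0.075, "turn": 0}, {"tx": -0.0005, "ty": -0.0005, "tz": 0.088, "turn": 0}, {"tx": -0.0005, "ty": -0.0005, "tz": 0.094, "turn": 0}, {"tx": -0.0005, "ty": -0.0005, "tz": 0.094, "turn": 0}, {"tx": -0.0005, "ty": -0.0005, "tz": 0.094, "turn": 0}, {"tx": -0.0005, "ty": -0.0005, "tz": 0.094, "turn": 0}]'

```text
time_s: 26.12
eef_pos: [0.5627, 0.1262, 0.0276]
eef_rot: [-0.0, 1.0, 0.009, 0.001]
wrist_force: [0.0, -0.3, -0.4]
opening: 0.997
```

Call:
move_arm --increments '[{"tx": 0, "ty": 0, "tz": 0, "turn": 0}, {"tx": 0, "ty": 0, "tz": 0, "turn": 0}, {"tx": 0, "ty": 0, "tz": 0, "turn": 0}, {"tx": 0, "ty": 0, "tz": 0, "turn": 0}, {"tx": 0, "ty": 0, "tz": 0, "turn": 0}, {"tx": 0, "ty": 0, "tz": 0, "turn": 0}, {"tx": 0, "ty": 0, "tz": 0, "turn": 0}, {"tx": 0, "ty": 0, "tz": 0, "turn": 0}, {"tx": 0, "ty": 0, "tz": 0, "turn": 0}, {"tx": 0, "ty": 0, "tz": 0, "turn": 0}]' --gripper 0.3

```text
time_s: 26.95
eef_pos: [0.5623, 0.1263, 0.027]
eef_rot: [-0.0, 1.0, 0.009, 0.001]
wrist_force: [0.2, -0.4, 6.1]
opening: 0.461
```

Run:
```python
from h import *
plan(.5184,-.3330,.15,2.2)
```

```text
t 26.95 pos [0.5623 0.1263 0.027 ] yaw 1.01 open 0.461 F [ 0.2 -0.4  6.1]
shift mm [ -51.9  458.4 -123.1] turn -1.19 tilt 0.07
```

Call:
move_arm --increments '[{"tx": 0, "ty": 0, "tz": -0.015, "turn": 0}, {"tx": 0, "ty": 0, "tz": -0.04, "turn": 0}, {"tx": 0, "ty": 0, "tz": -0.07, "turn": 0}, {"tx": 0, "ty": 0, "tz": -0.1, "turn": 0}, {"tx": -0.001, "ty": 0.01, "tz": -0.12, "turn": 0}, {"tx": -0.004, "ty": 0.03, "tz": -0.125, "turn": 0}, {"tx": -0.007, "ty": 0.06, "tz": -0.125, "turn": -0.2}, {"tx": -0.011, "ty": 0.095, "tz": -0.125, "turn": -0.4}, {"tx": -0.016, "ty": 0.135, "tz": -0.125, "turn": -0.6}, {"tx": -0.021, "ty": 0.175, "tz": -0.125, "turn": -0.8}, {"tx": -0.025, "ty": 0.215, "tz": -0.125, "turn": -1}, {"tx": -0.029, "ty": 0.255, "tz": -0.125, "turn": -1.2}, {"tx": -0.034, "ty": 0.295, "tz": -0.125, "turn": -1.2}, {"tx": -0.038, "ty": 0.335, "tz": -0.125, "turn": -1.2}, {"tx": -0.042, "ty": 0.37, "tz": -0.125, "turn": -1.2}, {"tx": -0.046, "ty": 0.4, "tz": -0.125, "turn": -1.2}, {"tx": -0.049, "ty": 0.43, "tz": -0.125, "turn": -1.2}, {"tx": -0.051, "ty": 0.45, "tz": -0.125, "turn": -1.2}, {"tx": -0.052, "ty": 0.459, "tz": -0.125, "turn": -1.2}, {"tx": -0.052, "ty": 0.459, "tz": -0.125, "turn": -1.2}]'

```text
time_s: 28.62
eef_pos: [0.5171, -0.3353, 0.1508]
eef_rot: [-0.0, 1.0, 0.018, -0.0]
wrist_force: [0.8, 1.0, -0.5]
opening: 0.461
```

Call:
move_arm --increments '[{"tx": 0, "ty": 0, "tz": 0, "turn": 0}, {"tx": 0, "ty": 0, "tz": 0, "turn": 0}, {"tx": 0, "ty": 0, "tz": 0, "turn": 0}, {"tx": 0, "ty": 0, "tz": 0, "turn": 0}, {"tx": 0, "ty": 0, "tz": 0, "turn": 0}, {"tx": 0, "ty": 0, "tz": 0, "turn": 0}]'

```text
time_s: 29.12
eef_pos: [0.518, -0.3329, 0.1514]
eef_rot: [0.0, 1.0, 0.02, 0.0]
wrist_force: [-0.2, -0.9, -0.5]
opening: 0.461
```

Run:
```python
from h import *
plan(.5184,-.3328,.0455,2.2)
c,p,d=cam('wrist');cv2.imwrite('pics/w11.png',p[...,::-1]);P=cloud(c,d);H=P[...,2]
for c0 in [(.5184,-.3335)]:
    m=(H>.0405)&(H<.047)&(d>0)&(np.hypot(P[...,0]-c0[0],P[...,1]-c0[1])<.034)
    q=P[m][:,:2];A=np.c_[q,np.ones(len(q))];s=np.linalg.lstsq(A,(q**2).sum(1),rcond=None)[0];print(len(q),'lsq',(s[:2]/2*1000).round(1))
```

```text
t 29.12 pos [ 0.518  -0.3329  0.1514] yaw 2.27 open 0.461 F [-0.2 -0.9 -0.5]
shift mm [ 4.000e-01 -1.000e-01  1.059e+02] turn 0.07 tilt 0.01
837 lsq [ 518.3 -333.6]
```

View pics/w11.png

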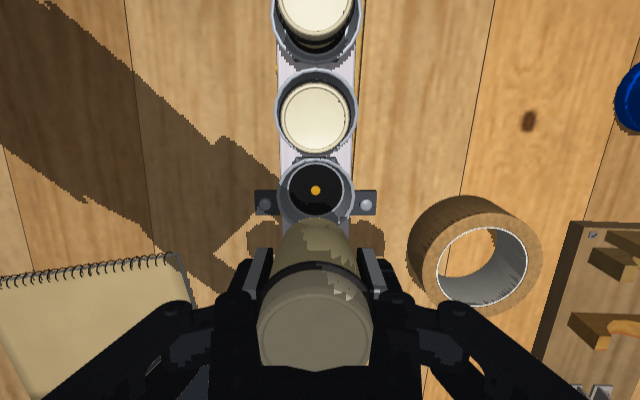

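Run:
```python
import numpy as np
P=np.load('top0.npz')['P'][160:206,425:480].reshape(-1,3)
q=P[(P[:,2]>.025)&(P[:,2]<.2)];print(q.min(0),q.max(0))
for y in (-.32,-.335,-.35,-.37): 
    k=q[abs(q[:,1]-y)<.006]; print(y,k[:,0].min() if len(k) else None, k[:,2].max() if len(k) else None)
```

```text
[ 0.60984692 -0.44039773  0.02505483] [ 0.71047678 -0.33987449  0.05467056]
-0.32 None None
-0.335 0.6517182430775552 0.052229711165663995
-0.35 0.6248106795175071 0.053776734443435226
-0.37 0.612901649918908 0.053378661514897896
```

The tape roll is clear of the fingers: its nearest edge is at x > 0.62, and the fingers reach x = 0.576. Cup 4 lies below the cartridge. Descend.

Call:
move_arm --increments '[{"tx": 0, "ty": 0, "tz": 0.015, "turn": 0}, {"tx": 0, "ty": 0, "tz": 0.035, "turn": 0}, {"tx": 0, "ty": 0, "tz": 0.055, "turn": 0}, {"tx": 0, "ty": 0, "tz": 0.07, "turn": 0}, {"tx": 0, "ty": 0, "tz": 0.08, "turn": 0}, {"tx": 0, "ty": 0, "tz": 0.086, "turn": 0}, {"tx": 0, "ty": 0, "tz": 0.09, "turn": 0}, {"tx": 0, "ty": 0, "tz": 0.094, "turn": 0}, {"tx": 0, "ty": 0, "tz": 0.098, "turn": 0}, {"tx": 0, "ty": 0, "tz": 0.102, "turn": 0}, {"tx": 0, "ty": 0, "tz": 0.105, "turn": 0}, {"tx": 0, "ty": 0, "tz": 0.106, "turn": 0}, {"tx": 0, "ty": 0, "tz": 0.106, "turn": 0}, {"tx": 0, "ty": 0, "tz": 0.106, "turn": 0}, {"tx": 0, "ty": 0, "tz": 0.106, "turn": 0}]'

```text
time_s: 30.42
eef_pos: [0.5179, -0.3337, 0.0456]
eef_rot: [0.0, 1.0, 0.019, 0.0]
wrist_force: [-0.2, 0.2, -0.7]
opening: 0.464
```

Call:
move_arm --increments '[{"tx": 0, "ty": 0, "tz": 0, "turn": 0}, {"tx": 0, "ty": 0, "tz": 0, "turn": 0}, {"tx": 0, "ty": 0, "tz": 0, "turn": 0}, {"tx": 0, "ty": 0, "tz": 0, "turn": 0}, {"tx": 0, "ty": 0, "tz": 0, "turn": 0}, {"tx": 0, "ty": 0, "tz": 0, "turn": 0}, {"tx": 0, "ty": 0, "tz": 0, "turn": 0}, {"tx": 0, "ty": 0, "tz": -0.015, "turn": 0}, {"tx": 0, "ty": 0, "tz": -0.04, "turn": 0}, {"tx": 0, "ty": 0, "tz": -0.07, "turn": 0}, {"tx": 0, "ty": 0, "tz": -0.1, "turn": 0}, {"tx": 0, "ty": 0, "tz": -0.13, "turn": 0}, {"tx": 0, "ty": 0, "tz": -0.155, "turn": 0}, {"tx": 0, "ty": 0, "tz": -0.165, "turn": 0}, {"tx": 0, "ty": 0, "tz": -0.165, "turn": 0}, {"tx": 0, "ty": 0, "tz": -0.165, "turn": 0}, {"tx": 0, "ty": 0, "tz": -0.165, "turn": 0}]' --gripper 1

```text
time_s: 31.83
eef_pos: [0.5168, -0.3328, 0.2079]
eef_rot: [-0.001, 1.0, 0.019, -0.001]
wrist_force: [0.1, 0.0, -0.3]
opening: 0.999
```

Run:
```python
from h import *
plan(.5184,-.333,.2,2)
check([(.5112,-.1423),(.5135,-.206),(.5159,-.2698),(.5183,-.3336)],'pics/w12.png')
c,p,d=cam('scene');cv2.imwrite('pics/s12.png',cv2.resize(p[150:290,190:490],None,fx=2.6,fy=2.6)[...,::-1])
```

```text
t 31.83 pos [ 0.5168 -0.3328  0.2079] yaw 2.21 open 0.999 F [ 0.1  0.  -0.3]
shift mm [1.6 0.3 7.9] turn 0.21 tilt 0.2
2562 [ 0.513  -0.2114  0.0948] [0.04   0.0322 0.0096] topz 0.0974
2373 [ 0.5152 -0.2709  0.0965] [0.0397 0.0399 0.0054] topz 0.0975
1935 [ 0.5178 -0.3352  0.0946] [0.0397 0.04   0.0089] topz 0.0975
```

View pics/w12.png

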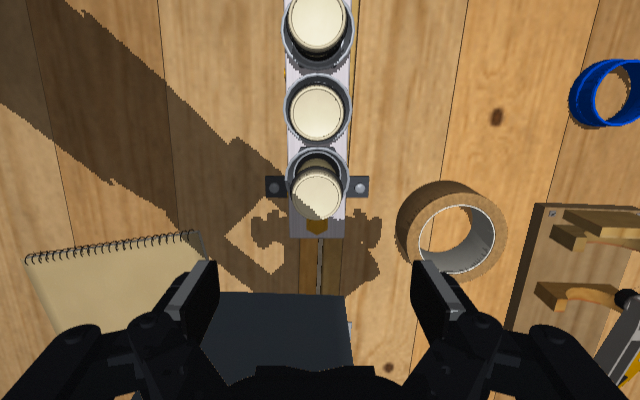

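View pics/s12.png

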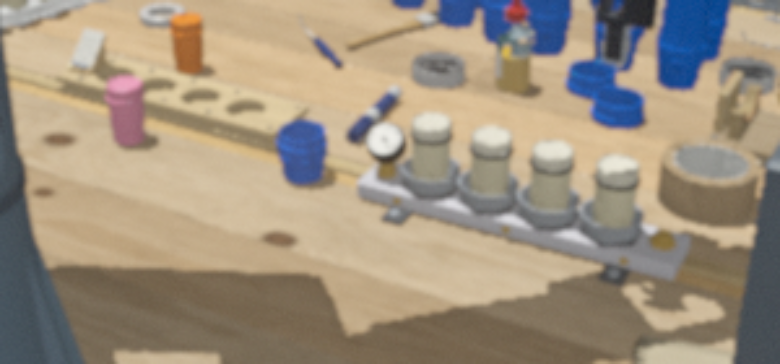

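All four cartridges stand upright in the cups. In the scene crop they are at (432,150), (490,165), (552,180) and (616,197), with the gauge at the left end and the rack empty. The arm is clear, so I'm handing in.

```bash
python3 -c "
from h import *
print(workorder.hand_in())"
```

```text
the job is handed in; nothing more can be done
None
```

I moved all four cartridges from the rack to the manifold in order, with the one next to the batch card going into the cup beside the gauge and the last one at the plug end. I handed the job in at about 32 s of the 122 s allowed; `hand_in()` reports no verdict.

- **Seating:** in the last checks every cartridge top read about 97.4 mm above the table, against 98 mm when fully down. Centres were within about 2 mm of the cup axes.
- **Released and clear:** the scene picture shows all four upright and the rack empty. The open gripper is well above them and reads no contact force.
- **Pink and orange look-alikes:** I did not touch them.
- **Limits of the last check:** cup 1 was outside the last wrist view. I checked it just after placing and again after cartridge 2, then only by eye in the scene picture.
- **Cup 1 contact:** cartridge 1 met its cup with about 16 N at the wrist as it touched down, well under the 120 N limit.
- **Refused move:** my first move call was refused because its rows lacked `tz`. It did not move the arm.

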